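Close up the tool case: inner flap, then lid

ROBOT

A 7-joint arm with a two-finger parallel gripper is mounted at the origin on a cart in front of the work surface, level with it; the furniture and walls round the work are solid. World frame = base frame: x ahead of the robot, y to its left, z up, the work surface at z = 0. Lengths are in m, angles in rad, forces in N, time in s.
With the tool pointing down it reaches from about 0.425 to 0.825 m from the base axis. Payload 3.6 kg.
Tool frame: the origin (TCP) lies at the very end of the fingers, on their centre line; the grasp point (between the pads) lies 19 mm behind it (tcp_to_grasp is the distance from the TCP to the grasp point, in m); z points along the fingers, y is the line along which they close (so a half turn about z gives the same grasp; the last joint's range is limited). The gripper opens to 93 mm and grips with 3 to 60 N. Pads are 15 mm wide; open, the fingers measure 128 mm over their backs; the gripper's body (75 mm by 188 mm) begins 65 mm behind the grasp point.
Start: joints at [-1.323, 0.615, -0.013, 1.423, 0.008, 1.103, -0.04], TCP at [0.176, 0.626, 0.219] pointing down, gripper open.
Joint ranges: [-3.12, 3.12], [-0.3, 2.06], [-1.34, 1.32], [0.26, 2.42], [-1.36, 4.5], [0.01, 1.98], [-2.84, 2.84]. Speed limits (rad/s): [2.79, 2.79, 3.14, 3.14, 3.14, 3.14, 3.14].

INTERFACE

Orientations are given as a unit quaternion [w, x, y, z].
In Python, from cell import * gives the robot as it stands.
- The arm moves only by the tool play_rows, never from a script. Its argument "increments" is a list of rows, each an object with "xyz": the shift along the tool's x, y, z in cm, a list of three; "twist": the turn, a rotation vector about the tool's x, y, z in degrees, a list of three; "hand": the finger opening in cm, from 0 to 9.3. A call has 1 to 12 rows; each row is the pose to reach, as a shift and turn from the pose commanded when the call began, along the tool's axes at that moment; what a row does not reach only later rows make up. A row lasts 1/12 s, in which the tool goes at most 41.7 mm and 7.16 degrees, less where a joint would pass 70% of its speed; a pose out of reach is approached as far as the arm can. A call with a gripper value outside its range is refused whole. The fingers move at their own pace and stop on an object; "newtons" is the grip in N (left out, the last holds). Time passes only in rows, so rows that repeat a pose let the fingers close. It gives the time, the measured TCP pose, the force, the opening and the grip force at its end, in the units of the state.
- state(): the state, without advancing time (a new reading comes with each control period).
- grab_frame(name): name is "scene" or "top"; returns the picture (420x560x3 uint8, blue, green, red); there is no depth.
- calibration(name): a dict with "camera_matrix" (3x3 intrinsics, pixels), "R" (3x3) and "t" (3): a world point X has camera coordinates R X + t. Camera axes: x right, y down, z forward; pixel columns grow to the right and rows downward; lengths in m; the calibration is good to about 2 mm. A picture is of the moment at which its call begins. calibration takes no time and is no camera call.
- close_job(): hands the job in; it is judged then, once.
The state is a dict: "clock": time; "joint_positions": joint angles; "dq": joint speeds; "tau": joint torques, N m; "tool_pos": TCP position; "eef_rot": TCP orientation; "force": force on the tool from outside, world axes, zero at the start; "ft_torque": the same for the moment, N m; "gripper_width": finger opening in m; "gripper_force": force on a finger pad.
Only numpy, scipy, OpenCV 4.12 (cv2) and the standard library are available. Lean on these libraries where they do the work, as an engineer would, in place of code of your own. Each camera call takes 0.05 s, during which the arm holds its last target. There are 200 camera calls.

TASK

Close up the open plywood tool case: first, with the lid still standing open, push the upright inner flap all the way down over the pliers, then push the lid over until it is fully shut. Push with the outside of the fingers or the fingertips only; do not lift or shove the case, and leave the pliers, the sanding block in it and everything else on the table where they are.

Things in the scene. Friction and masses are not known exactly. Their poses are not given: they have to be found in the camera images.
- case: open-topped plywood case, loose, 4 kg, outside 220 (x) x 210 (y) x 80 mm high, walls and floor 8 mm; origin at the centre of its underside; the black carrying handle juts 18 mm out of its -x side, the lid is hinged on its +y side, the flap on its -y side, z up. A divider at y = 0 (top at z = 54 mm) parts a right (-y) from a left (+y) compartment
- flap (a joint): angle of the inner flap about its hinge, rad: 0 = folded down level over the divider, 1.57 = upright; stops at 0 and 1.75. Hinged along the inside of the case's -y wall, it folds towards +y over the right compartment. The hinge is stiff (0.10 N m): the flap stays at any angle, takes about 1 to 3 N at its free edge and must be pushed all the way
- lid (a joint): angle of the lid about its hinge, rad: 0 = fully shut on the rim, 1.57 = upright; stops at 0 and 1.95 (leaning outward, to +y). Hinged on top of the case's +y wall, it swings towards -y. The hinge is stiff (0.34 N m): the lid stays at any angle and takes about 2 to 4 N at its free edge, all the way to shut. It strikes the flap if that is still up
- flap_hinge (a point): middle of the flap's hinge line, which runs along case x: at case (0, -97, 60) mm; fixed to the flap and turning with it
- flap_edge (a point): middle of the free edge of the flap, a light wood board 196 mm wide (along case x), 98 mm from hinge to free edge, 6 mm thick (3 mm either side of the plane through hinge line and this point)
- lid_hinge (a point): middle of the lid's hinge line, which runs along case x: at case (0, 105, 80) mm; fixed to the lid and turning with it
- lid_edge (a point): middle of the free edge of the lid, on its inner face. The lid is a plywood board 220 mm wide (along case x), 210 mm from hinge to free edge, 10 mm thick (its inner face lies in the plane of the hinge line, its outer face 10 mm outside that)
- pliers: pliers with blue grips, 167 mm long, 46 wide, 13 high, lying on the floor of the case's right compartment under the flap; origin at the centre of the underside; to be left alone
- sanding_block: brown cork sanding block, 61 x 101 x 30 mm, lying in the case's left compartment; origin at the centre of the underside; to be left alone
- driver: screwdriver with blue handle, 179 mm long, lying on the table right of and nearer than the case; origin at the centre of the underside; leave alone
- tin: grey open tin, 70 mm across, 58 high, right of and beyond the case; origin at the centre of the underside; leave alone
- hammer: hammer with wooden handle, 276 mm long, lying at the left of the table; origin at the centre of the underside; leave alone
- tape_measure: yellow tape measure 37 x 70 x 64 mm standing left of and beyond the case; origin at the centre of the underside; leave alone

How it is judged:
By the outcome, as a careful person would: the job done as asked, in the order asked, and still so for the second after the job is handed in, with the robot touching nothing.
It also fails if it takes over 59 s, if anything falls off the work surface, if the arm or the gripper's body presses on something with over 40 N, if the wrist force passes 120 N, or if a joint passes its speed limit or range.

## Working session

There is one attempt and no reset: what is moved stays moved. The work goes in short steps, Python scripts to look and compute and a tool call to move; the robot and the scene stay as the last step left them, time stands still between calls to the robot, and variables do not carry over. Pictures are saved under pics/ and viewed, at most 10 in all, crops included, and the job is handed in when it is done.

Besides the shell and the picture viewer there is one more tool, called after "Call:" in YAML: its name, and indented under it one key for each argument. play_rows: Moves the arm, as the interface text tells. Its arguments: {"type":"object","properties":{"increments":{"type":"array","items":{"type":"object","properties":{"xyz":{"type":"array","items":{"type":"number"}},"twist":{"type":"array","items":{"type":"number"}},"hand":{"type":"number"}}}},"newtons":{"type":"number"}},"required":["increments"]}

```bash
mkdir -p pics; python3 - <<'E'
from cell import *
import cv2,numpy as np
for n in("scene","top"):
    cv2.imwrite(f"pics/{n}0.png",grab_frame(n)); c=calibration(n); print(n,np.round(c["camera_matrix"],1).tolist(),np.round(c["R"],3).tolist(),np.round(c["t"],3).tolist())
print(state())
E
```

```text
scene [[490.0, 0.0, 269.2], [0.0, 490.0, 204.9], [0.0, 0.0, 1.0]] [[-0.796, -0.606, -0.003], [-0.386, 0.511, -0.768], [0.466, -0.61, -0.641]] [0.487, 0.217, 1.619]
top [[425.1, 0.0, 279.0], [0.0, 425.1, 211.1], [0.0, 0.0, 1.0]] [[0.084, -0.996, 0.005], [-0.974, -0.083, -0.212], [0.212, 0.013, -0.977]] [0.066, 0.548, 1.223]
{'clock': 0.1, 'joint_positions': array([-1.32251112,  0.61584686, -0.01260078,  1.42471566,  0.0081123 ,
        1.10339415, -0.04039621]), 'dq': array([-0.00231666, -0.00086305, -0.00240617, -0.001608  , -0.00025273,
       -0.00052285, -0.0004208 ]), 'tau': array([ 1.13914080e-03, -4.60043335e+01,  2.09837747e-01, -1.66247106e+01,
       -6.12596842e-02,  1.68541179e-02,  9.99038957e-05]), 'tool_pos': array([0.17618079, 0.6249377 , 0.21758887]), 'eef_rot': array([-1.34371279e-04,  1.36930054e-01,  9.90580043e-01, -1.14895575e-03]), 'force': array([0.88744058, 0.27598094, 0.6194752 ]), 'ft_torque': array([-0.02868895, -0.04393765, -0.02035474]), 'gripper_force': 0.0, 'gripper_width': 0.09297853940122633}
```

View pics/scene0.png

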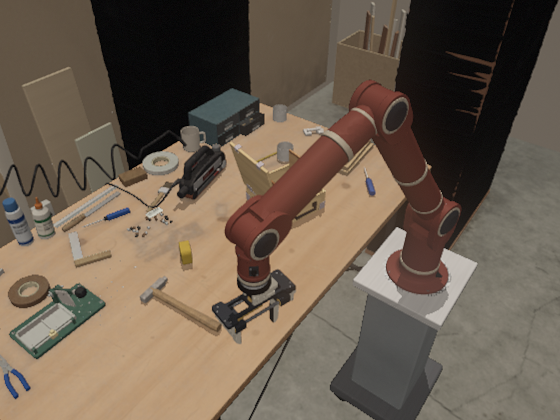

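View pics/top0.png

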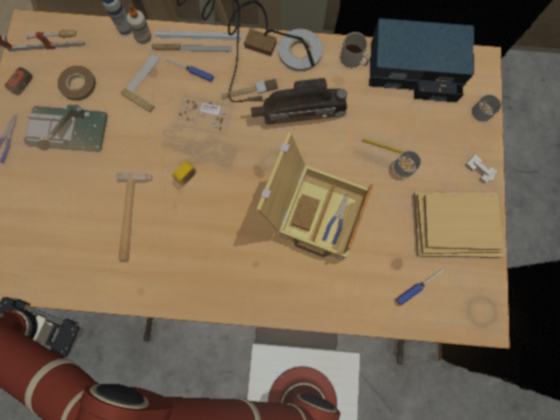

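The scene view is partly blocked by the arm. The top view shows the case at about (320,205) px, with the lid at (285,180) and the flap at about (355,215). Next I'll take enlarged crops.

```bash
python3 - <<'E'
import cv2
a=cv2.imread("pics/top0.png")[125:265,245:385]
b=cv2.imread("pics/scene0.png")[120:240,220:340]
cv2.imwrite("pics/ca.png",cv2.resize(a,(560,560),interpolation=cv2.INTER_CUBIC))
cv2.imwrite("pics/cb.png",cv2.resize(b,(600,600),interpolation=cv2.INTER_CUBIC))
E
```

```text
(no output)
```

View pics/ca.png

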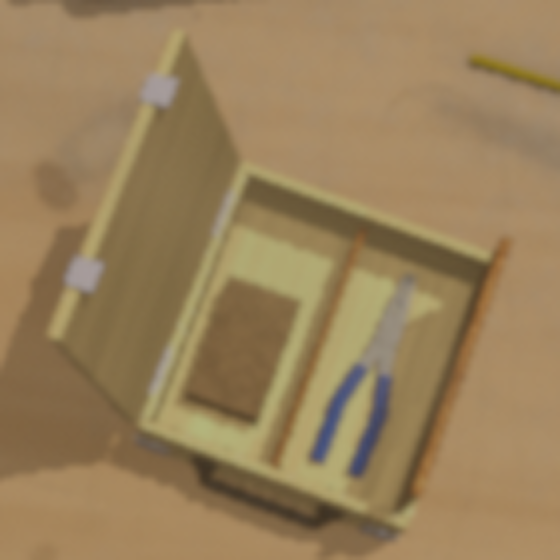

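View pics/cb.png

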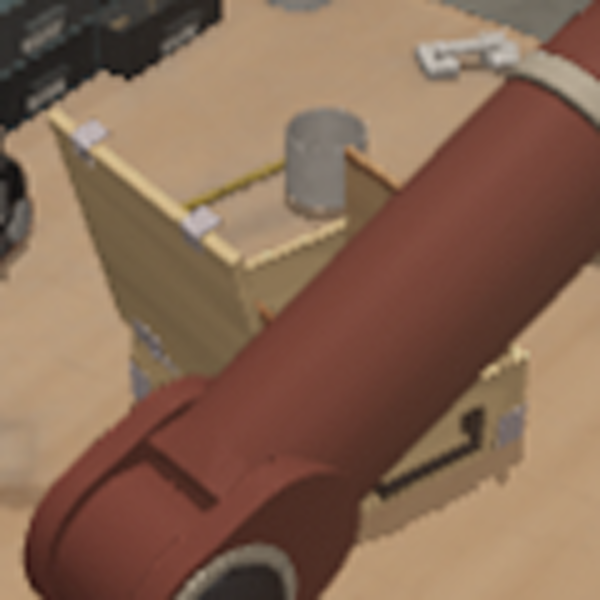

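The top crop shows these points:
- Rim corners: about (243,163), (140,425) and (408,518).
- Divider: (362,235) to (278,462).
- Lid edge: (180,32) to (57,337).
- Flap edge: (505,240) to (418,495).

In the scene crop, the lid edge ends are at (50,115) and (241,263), the flap's far corner is at (348,148), and the rim corner is at (525,352). I'll fit a pose to these.

```bash
cat >fit.py <<'E'
from cell import *
import numpy as np
from scipy.optimize import least_squares
def lidp(x,s,o,a): # s along from hinge, o outward
    return [x,.105-s*np.cos(a)+o*np.sin(a),.08+s*np.sin(a)+o*np.cos(a)]
def flp(x,s,a,o=0): return [x,-.097+s*np.cos(a)-o*np.sin(a),.06+s*np.sin(a)+o*np.cos(a)]
def world(p,P):
    c,s=np.cos(p[2]),np.sin(p[2]);P=np.array(P);return np.array([p[0]+c*P[0]-s*P[1],p[1]+s*P[0]+c*P[1],P[2]])
def proj(n,X):
    c=calibration(n);q=c["camera_matrix"]@(np.array(c["R"])@X+np.array(c["t"]).ravel());return q[:2]/q[2]
E
cat >run1.py <<'E'
from fit import *
T=lambda u,v:("top",np.array([(u+.5)/4-.5+245,(v+.5)/4-.5+125]))
S=lambda u,v:("scene",np.array([(u+.5)/5-.5+220,(v+.5)/5-.5+120]))
obs=[(T(243,163),lambda p:[.11,.105,.08]),(T(140,425),lambda p:[-.11,.105,.08]),(T(408,520),lambda p:[-.11,-.105,.08]),
(T(362,235),lambda p:[.102,0,.054]),(T(278,462),lambda p:[-.102,0,.054]),
(T(180,32),lambda p:lidp(.11,.21,.005,p[3])),(T(57,337),lambda p:lidp(-.11,.21,.005,p[3])),
(T(505,240),lambda p:flp(.098,.098,p[4])),(T(418,495),lambda p:flp(-.098,.098,p[4])),
(S(50,115),lambda p:lidp(.11,.21,.005,p[3])),(S(241,263),lambda p:lidp(-.11,.21,.005,p[3])),
(S(348,148),lambda p:flp(.098,.098,p[4])),(S(525,352),lambda p:[-.11,-.105,.08])]
f=lambda p:np.concatenate([proj(o[0],world(p,m(p)))-o[1] for o,m in obs])
r=least_squares(f,[.6,-.1,-.2,1.7,1.6],loss="soft_l1",x_scale=.01)
p=r.x;print(np.round(p,4));print(np.round(f(p).reshape(-1,2),1).tolist())
for k,P in dict(fe=flp(0,.098,p[4]),fh=[0,-.097,.06],le=lidp(0,.21,0,p[3]),lh=[0,.105,.08]).items(): print(k,np.round(world(p,P),3))
E
python3 run1.py
```

```text
[ 0.5529 -0.0252 -0.2807  1.8259  1.5307]
[[-0.2, -1.1], [-0.3, 0.2], [0.4, 2.0], [0.6, -2.4], [-1.0, 2.4], [-0.4, -1.0], [-0.9, 0.4], [0.6, -1.4], [-0.2, -0.5], [0.8, -0.7], [0.3, -0.6], [0.1, -0.2], [1.6, 0.3]]
fe [ 0.527 -0.115  0.158]
fh [ 0.526 -0.118  0.06 ]
le [0.597 0.127 0.283]
lh [0.582 0.076 0.08 ]
```

The fit is good to 1–2 px. Case pose is (0.553, -0.025) with yaw -0.281; lid is at 1.83 and flap at 1.53. Next I raise the arm clear, close the fingers and turn the tool to line up with the case axes.

Call:
play_rows:
  increments:
    - {"xyz": [-10,-5.6,-16],"twist": [0,0,10],"hand": 0}
    - {"xyz": [-10,-5.6,-16],"twist": [0,0,20],"hand": 0}
    - {"xyz": [-10,-5.6,-16],"twist": [0,0,30],"hand": 0}
    - {"xyz": [-10,-5.6,-16],"twist": [0,0,30],"hand": 0}
    - {"xyz": [-10,-5.6,-16],"twist": [0,0,30],"hand": 0}
    - {"xyz": [-40,-22.5,-16],"twist": [0,0,60],"hand": 0}
    - {"xyz": [-40,-22.5,-16],"twist": [0,0,60],"hand": 0}
    - {"xyz": [-40,-22.5,-16],"twist": [0,0,60],"hand": 0}
    - {"xyz": [-40,-22.5,-16],"twist": [0,0,60],"hand": 0}
    - {"xyz": [-40,-22.5,-16],"twist": [0,0,60],"hand": 0}
    - {"xyz": [-40,-22.5,-16],"twist": [0,0,60],"hand": 0}
    - {"xyz": [-40,-22.5,-16],"twist": [0,0,60],"hand": 0}

```text
clock: 1.1
tool_pos: [0.4639, 0.3362, 0.3783]
eef_rot: [-0.0, 0.614, 0.789, -0.0]
force: [1.2, 1.5, 0.8]
gripper_width: 0.0177
gripper_force: 0.0
```

Call:
play_rows:
  increments:
    - {"xyz": [-50,-10,0],"twist": [0,0,10],"hand": 0}
    - {"xyz": [-50,-10,0],"twist": [0,0,20],"hand": 0}
    - {"xyz": [-50,-10,0],"twist": [0,0,30.3],"hand": 0}
    - {"xyz": [-50,-10,0],"twist": [0,0,30.3],"hand": 0}
    - {"xyz": [-50,-10,0],"twist": [0,0,30.3],"hand": 0}
    - {"xyz": [-50,-10,0],"twist": [0,0,30.3],"hand": 0}
    - {"xyz": [-50,-10,0],"twist": [0,0,30.3],"hand": 0}
    - {"xyz": [-50,-10,0],"twist": [0,0,30.3],"hand": 0}
    - {"xyz": [-50,-10,0],"twist": [0,0,30.3],"hand": 0}
    - {"xyz": [-50,-10,0],"twist": [0,0,30.3],"hand": 0}
    - {"xyz": [-50,-10,0],"twist": [0,0,30.3],"hand": 0}
    - {"xyz": [-50,-10,0],"twist": [0,0,30.3],"hand": 0}

```text
clock: 2.1
tool_pos: [0.4884, -0.1631, 0.3785]
eef_rot: [-0.0, 0.799, 0.602, 0.0]
force: [0.1, 0.3, 0.9]
gripper_width: 0.0002
gripper_force: 0.0
```

```bash
cat >cs.py <<'E'
from fit import *
p=[.5529,-.0252,-.2807]
def case(w):
    c,s=np.cos(p[2]),np.sin(p[2]);d=np.array(w)[:2]-p[:2];return np.round(np.array([c*d[0]+s*d[1],-s*d[0]+c*d[1],w[2]])*1000,1)
s=state();print("case mm",case(s["tool_pos"]),np.round(s["eef_rot"],4),np.round(s["force"],1),"t",s["clock"],np.round(s["joint_positions"],2))
E
python3 cs.py; python3 - <<'E'
from cell import *
import cv2
im=grab_frame("scene");cv2.imwrite("pics/s1.png",cv2.resize(im[90:270,190:370],(600,600),interpolation=cv2.INTER_CUBIC))
E
```

```text
case mm [ -23.8 -150.4  378.5] [-4.000e-04  7.987e-01  6.017e-01  1.000e-04] [0.1 0.3 0.9] t 2.1 [-0.17  0.32  0.64  1.54 -0.19  1.35  0.21]
```

View pics/s1.png

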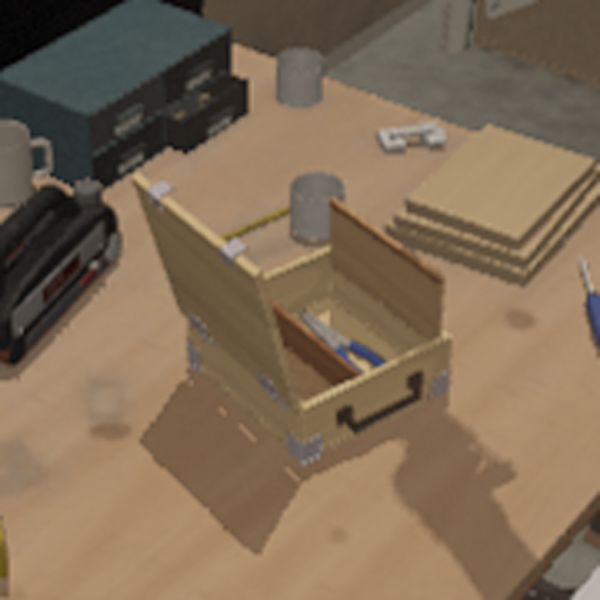

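The clear view shows the case, with these points in crop pixels:
- Flap edge: (332,198) to (442,280).
- Near rim corners: (450,337) and (300,408).
- Lid edge: (137,178) to (262,277).

I'll refit with these.

```bash
python3 - <<'E'
s=open('run1.py').read()
s=s.replace("(S(525,352),lambda p:[-.11,-.105,.08])]","""(S(525,352),lambda p:[-.11,-.105,.08]),
(Q(332,198),lambda p:flp(.098,.098,p[4])),(Q(442,280),lambda p:flp(-.098,.098,p[4])),(Q(450,337),lambda p:[-.11,-.105,.08]),(Q(300,408),lambda p:[-.11,.105,.08]),(Q(139,178),lambda p:lidp(.11,.21,.005,p[3])),(Q(262,277),lambda p:lidp(-.11,.21,.005,p[3]))]""")
s=s.replace("obs=","Q=lambda u,v:('scene',np.array([(u+.5)*.3-.5+190,(v+.5)*.3-.5+90]))\nobs=",1)
open('run1.py','w').write(s)
E
python3 run1.py
```

```text
[ 0.553  -0.0247 -0.2812  1.8238  1.5297]
[[-0.4, -1.1], [-0.5, 0.1], [0.2, 2.0], [0.4, -2.4], [-1.2, 2.3], [-0.4, -1.0], [-0.9, 0.4], [0.3, -1.4], [-0.5, -0.5], [0.8, -0.8], [0.2, -0.6], [0.0, -0.2], [1.5, 0.4], [-0.0, -0.0], [0.7, -0.6], [1.4, -0.4], [1.7, 0.4], [-1.0, -1.2], [-0.2, -1.1]]
fe [ 0.527 -0.114  0.158]
fh [ 0.526 -0.118  0.06 ]
le [0.597 0.127 0.283]
lh [0.582 0.076 0.08 ]
```

Call:
play_rows:
  increments:
    - {"xyz": [0,2,10],"hand": 0}
    - {"xyz": [0,2,16],"hand": 0}
    - {"xyz": [0,2,23.4],"hand": 0}
    - {"xyz": [0,2,23.4],"hand": 0}
    - {"xyz": [0,2,23.4],"hand": 0}
    - {"xyz": [0,2,23.4],"hand": 0}
    - {"xyz": [0,2,23.4],"hand": 0}
    - {"xyz": [0,2,23.4],"hand": 0}
    - {"xyz": [0,2,23.4],"hand": 0}
    - {"xyz": [0,2,23.4],"hand": 0}

```text
validation failed for argument at $.in...
```

```bash
python3 cs.py; python3 -c "
import numpy as np
for d in range(100,-11,-10):
    a=np.radians(d);print(d,np.round([-97+85*np.cos(a)-3*np.sin(a)-7.5,60+85*np.sin(a)+3*np.cos(a)],0))"
```

```text
case mm [ -22.9 -162.1  378.7] [ 0.0035  0.8035  0.5953 -0.0031] [-2.1 -5.7  1.5] t 2.15 [-0.16  0.32  0.65  1.54 -0.19  1.35  0.22]
100 [-122.  143.]
90 [-108.  145.]
80 [-93. 144.]
70 [-78. 141.]
60 [-65. 135.]
50 [-52. 127.]
40 [-41. 117.]
30 [-32. 105.]
20 [-26.  92.]
10 [-21.  78.]
0 [-20.  63.]
-10 [-20.  48.]
```

Call:
play_rows:
  increments:
    - {"xyz": [0,2,10],"twist": [0,0,0],"hand": 0}
    - {"xyz": [0,2,16],"twist": [0,0,0],"hand": 0}
    - {"xyz": [0,2,20],"twist": [0,0,0],"hand": 0}
    - {"xyz": [0,2,23.4],"twist": [0,0,0],"hand": 0}
    - {"xyz": [0,2,23.4],"twist": [0,0,0],"hand": 0}
    - {"xyz": [0,2,23.4],"twist": [0,0,0],"hand": 0}
    - {"xyz": [0,2,23.4],"twist": [0,0,0],"hand": 0}
    - {"xyz": [0,2,23.4],"twist": [0,0,0],"hand": 0}
    - {"xyz": [0,2,23.4],"twist": [0,0,0],"hand": 0}
    - {"xyz": [0,2,23.4],"twist": [0,0,0],"hand": 0}

```text
clock: 2.98
tool_pos: [0.5096, -0.1678, 0.147]
eef_rot: [0.002, 0.799, 0.601, 0.001]
force: [0.3, 0.7, -0.4]
gripper_width: 0.0007
gripper_force: 0.0
```

```bash
python3 cs.py
```

```text
case mm [  -2.1 -149.   147. ] [0.0019 0.7989 0.6015 0.0013] [ 0.3  0.7 -0.4] t 2.9833 [-0.07  0.57  0.53  1.86 -0.39  0.81  0.38]
```

Call:
play_rows:
  increments:
    - {"xyz": [2.5,0,0.2],"twist": [0,0,0],"hand": 0}
    - {"xyz": [4.1,0,0.2],"twist": [0,0,0],"hand": 0}
    - {"xyz": [4.9,0,0.2],"twist": [0,0,0],"hand": 0}
    - {"xyz": [5.6,0,0.3],"twist": [0,0,0],"hand": 0}
    - {"xyz": [6.4,0,0.5],"twist": [0,0,0],"hand": 0}
    - {"xyz": [7.1,0,0.6],"twist": [0,0,0],"hand": 0}
    - {"xyz": [7.8,0,0.9],"twist": [0,0,0],"hand": 0}
    - {"xyz": [8.4,0,1.2],"twist": [0,0,0],"hand": 0}
    - {"xyz": [9.1,0,1.6],"twist": [0,0,0],"hand": 0}
    - {"xyz": [9.7,0,2.0],"twist": [0,0,0],"hand": 0}
    - {"xyz": [10.3,0,2.5],"twist": [0,0,0],"hand": 0}
    - {"xyz": [10.8,0,3.0],"twist": [0,0,0],"hand": 0}

```text
clock: 3.98
tool_pos: [0.5378, -0.0626, 0.1139]
eef_rot: [-0.0, 0.799, 0.602, -0.0]
force: [0.3, -1.2, -0.0]
gripper_width: 0.0007
gripper_force: 0.4
```

```bash
python3 cs.py;python3 - <<'E'
from cell import *
import cv2
im=grab_frame("scene");cv2.imwrite("pics/s2.png",cv2.resize(im[90:270,190:370],(600,600),interpolation=cv2.INTER_CUBIC))
E
```

```text
case mm [ -4.2 -40.1 113.9] [-3.000e-04  7.988e-01  6.016e-01 -4.000e-04] [ 0.3 -1.2 -0. ] t 3.9833 [-0.25  0.63  0.51  1.87 -0.43  0.75  0.22]
```

View pics/s2.png

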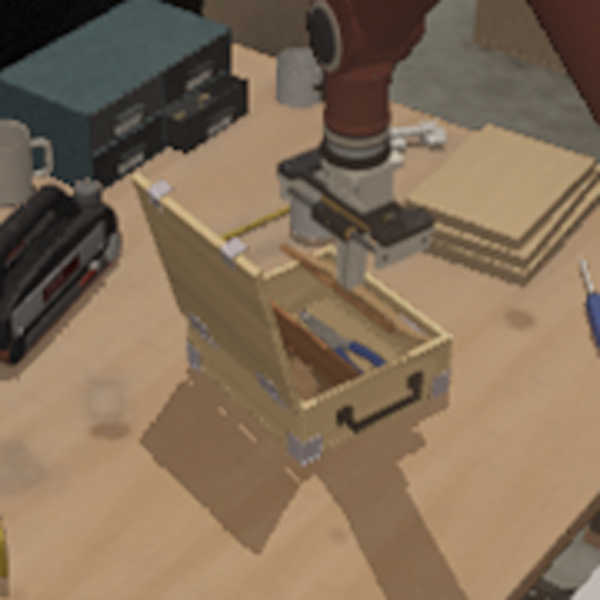

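The flap is folding as planned (edge now at about (290,250)–(410,335)) and the case hasn't moved. I'll carry on down to the stop.

Call:
play_rows:
  increments:
    - {"xyz": [0.5,0,0.5],"twist": [0,0,0],"hand": 0}
    - {"xyz": [0.9,0,1.0],"twist": [0,0,0],"hand": 0}
    - {"xyz": [1.2,0,1.6],"twist": [0,0,0],"hand": 0}
    - {"xyz": [1.5,0,2.2],"twist": [0,0,0],"hand": 0}
    - {"xyz": [1.8,0,2.9],"twist": [0,0,0],"hand": 0}
    - {"xyz": [2.0,0,3.6],"twist": [0,0,0],"hand": 0}
    - {"xyz": [2.1,0,4.3],"twist": [0,0,0],"hand": 0}
    - {"xyz": [2.1,0,4.7],"twist": [0,0,0],"hand": 0}
    - {"xyz": [2.1,0,5.0],"twist": [0,0,0],"hand": 0}
    - {"xyz": [2.1,0,5.2],"twist": [0,0,0],"hand": 0}
    - {"xyz": [2.1,0,5.2],"twist": [0,0,0],"hand": 0}

```text
clock: 4.95
tool_pos: [0.5436, -0.0426, 0.0633]
eef_rot: [-0.001, 0.799, 0.601, 0.0]
force: [-1.6, 0.9, 5.2]
gripper_width: 0.0002
gripper_force: 2.7
```

```bash
python3 cs.py
```

```text
case mm [ -4.1 -19.3  63.3] [-7.000e-04  7.989e-01  6.015e-01  3.000e-04] [-1.6  0.9  5.2] t 4.95 [-0.25  0.7   0.45  1.9  -0.49  0.65  0.23]
```

Call:
play_rows:
  increments:
    - {"xyz": [0,0,0.2],"twist": [0,0,0],"hand": 0}
    - {"xyz": [0,0,0.4],"twist": [0,0,0],"hand": 0}
    - {"xyz": [0,0,0.4],"twist": [0,0,0],"hand": 0}

```text
clock: 5.2
tool_pos: [0.5437, -0.0426, 0.0629]
eef_rot: [-0.001, 0.799, 0.601, 0.002]
force: [-7.4, 3.3, 28.3]
gripper_width: 0.0006
gripper_force: 14.6
```

```bash
python3 cs.py
```

```text
case mm [ -4.  -19.3  62.9] [-0.0013  0.799   0.6013  0.0016] [-7.4  3.3 28.3] t 5.2 [-0.25  0.7   0.45  1.9  -0.49  0.65  0.23]
```

The force went up to 28 N with the tip stuck at z = 62.9 mm, which is the flap's top face when level. The flap is fully down, so I'll lift straight up and go over the lid.

Call:
play_rows:
  increments:
    - {"xyz": [0,0,-4],"twist": [0,0,0],"hand": 0}
    - {"xyz": [0,0,-32],"twist": [0,0,0],"hand": 0}
    - {"xyz": [0,0,-32],"twist": [0,0,0],"hand": 0}
    - {"xyz": [0,0,-32],"twist": [0,0,0],"hand": 0}
    - {"xyz": [0,0,-32],"twist": [0,0,0],"hand": 0}
    - {"xyz": [0,0,-32],"twist": [0,0,0],"hand": 0}
    - {"xyz": [0,0,-32],"twist": [0,0,0],"hand": 0}
    - {"xyz": [0,0,-32],"twist": [0,0,0],"hand": 0}
    - {"xyz": [0,0,-32],"twist": [0,0,0],"hand": 0}
    - {"xyz": [0,0,-32],"twist": [0,0,0],"hand": 0}

```text
clock: 6.03
tool_pos: [0.5443, -0.0437, 0.3804]
eef_rot: [0.001, 0.799, 0.601, 0.002]
force: [-0.7, 0.5, 0.1]
gripper_width: 0.0003
gripper_force: 0.0
```

Call:
play_rows:
  increments:
    - {"xyz": [26,0.4,0],"twist": [0,0,0],"hand": 0}
    - {"xyz": [26,0.4,0],"twist": [0,0,0],"hand": 0}
    - {"xyz": [26,0.4,0],"twist": [0,0,0],"hand": 0}
    - {"xyz": [26,0.4,0],"twist": [0,0,0],"hand": 0}
    - {"xyz": [26,0.4,0],"twist": [0,0,0],"hand": 0}
    - {"xyz": [26,0.4,0],"twist": [0,0,0],"hand": 0}
    - {"xyz": [26,0.4,0],"twist": [0,0,0],"hand": 0}
    - {"xyz": [26,0.4,0],"twist": [0,0,0],"hand": 0}
    - {"xyz": [26,0.4,0],"twist": [0,0,0],"hand": 0}

```text
clock: 6.78
tool_pos: [0.6189, 0.205, 0.3764]
eef_rot: [-0.0, 0.799, 0.601, -0.002]
force: [-0.0, -0.6, -0.3]
gripper_width: 0.0005
gripper_force: 0.0
```

```bash
python3 cs.py; python3 - <<'E'
from cell import *
import cv2
im=grab_frame("scene");cv2.imwrite("pics/s3.png",cv2.resize(im[70:270,180:380],(600,600),interpolation=cv2.INTER_CUBIC))
import numpy as np
for d in range(100,-1,-10):
    a=np.radians(d);print(d,np.round([105-180*np.cos(a)+10*np.sin(a)+7.5,80+180*np.sin(a)+10*np.cos(a)],0))
E
```

```text
case mm [-3.000e-01  2.394e+02  3.764e+02] [-0.      0.799   0.6014 -0.0023] [-0.  -0.6 -0.3] t 6.7833 [-0.65  0.59  0.6   1.13 -0.32  1.52 -0.39]
100 [154. 256.]
90 [122. 260.]
80 [ 91. 259.]
70 [ 60. 253.]
60 [ 31. 241.]
50 [  4. 224.]
40 [-19. 203.]
30 [-38. 179.]
20 [-53. 151.]
10 [-63. 121.]
0 [-68.  90.]
```

View pics/s3.png

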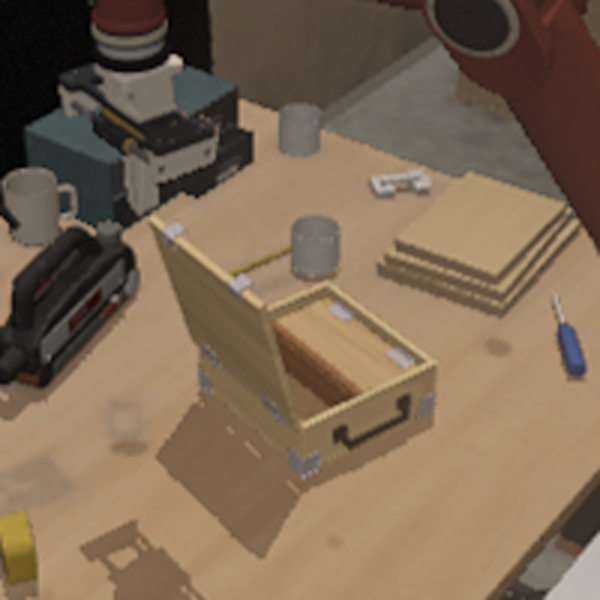

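The flap lies level (hinge plates at (340,312) and (400,355)) and the case is unmoved. I'll descend behind the lid and push.

Call:
play_rows:
  increments:
    - {"xyz": [0,0,4],"twist": [0,0,0],"hand": 0}
    - {"xyz": [0,0,8],"twist": [0,0,0],"hand": 0}
    - {"xyz": [0,0,12],"twist": [0,0,0],"hand": 0}
    - {"xyz": [-2,0,12],"twist": [0,0,0],"hand": 0}
    - {"xyz": [-4,0,12],"twist": [0,0,0],"hand": 0}
    - {"xyz": [-5.5,0,12],"twist": [0,0,0],"hand": 0}
    - {"xyz": [-7,0,12],"twist": [0,0,0],"hand": 0}
    - {"xyz": [-8.5,0,12],"twist": [0,0,0],"hand": 0}
    - {"xyz": [-10,0,12],"twist": [0,0,0],"hand": 0}
    - {"xyz": [-11.5,0,11.8],"twist": [0,0,0],"hand": 0}
    - {"xyz": [-13,0,11.8],"twist": [0,0,0],"hand": 0}
    - {"xyz": [-14.8,0,11.8],"twist": [0,0,0],"hand": 0}

```text
clock: 7.83
tool_pos: [0.5781, 0.0631, 0.2606]
eef_rot: [-0.0, 0.798, 0.602, 0.0]
force: [0.6, 2.0, -0.6]
gripper_width: 0.0004
gripper_force: 0.9
```

```bash
python3 cs.py
```

```text
case mm [-2.000e-01  9.180e+01  2.606e+02] [-4.000e-04  7.985e-01  6.020e-01  3.000e-04] [ 0.6  2.  -0.6] t 7.8333 [-0.51  0.52  0.6   1.58 -0.31  1.14 -0.13]
```

Call:
play_rows:
  increments:
    - {"xyz": [-1.6,0,0.4],"twist": [0,0,0],"hand": 0}
    - {"xyz": [-3.2,0,0.8],"twist": [0,0,0],"hand": 0}
    - {"xyz": [-4.6,0,1.3],"twist": [0,0,0],"hand": 0}
    - {"xyz": [-6.1,0,2.0],"twist": [0,0,0],"hand": 0}
    - {"xyz": [-7.5,0,2.8],"twist": [0,0,0],"hand": 0}
    - {"xyz": [-8.8,0,3.7],"twist": [0,0,0],"hand": 0}
    - {"xyz": [-10.0,0,4.7],"twist": [0,0,0],"hand": 0}
    - {"xyz": [-11.1,0,5.8],"twist": [0,0,0],"hand": 0}
    - {"xyz": [-12.1,0,7.0],"twist": [0,0,0],"hand": 0}
    - {"xyz": [-13.0,0,8.2],"twist": [0,0,0],"hand": 0}

```text
clock: 8.67
tool_pos: [0.5412, -0.0633, 0.1781]
eef_rot: [-0.0, 0.799, 0.601, -0.001]
force: [0.5, 0.8, 0.8]
gripper_width: 0.0006
gripper_force: 0.3
```

```bash
python3 cs.py
```

```text
case mm [ -0.6 -39.9 178.1] [-1.000e-04  7.991e-01  6.012e-01 -8.000e-04] [0.5 0.8 0.8] t 8.6667 [-0.29  0.55  0.56  1.79 -0.36  0.9   0.15]
```

Call:
play_rows:
  increments:
    - {"xyz": [-0.6,0,1.3],"twist": [0,0,0],"hand": 0}
    - {"xyz": [-1.3,0,2.7],"twist": [0,0,0],"hand": 0}
    - {"xyz": [-1.9,0,4.2],"twist": [0,0,0],"hand": 0}
    - {"xyz": [-2.3,0,5.7],"twist": [0,0,0],"hand": 0}
    - {"xyz": [-2.6,0,6.8],"twist": [0,0,0],"hand": 0}
    - {"xyz": [-2.8,0,7.7],"twist": [0,0,0],"hand": 0}
    - {"xyz": [-2.8,0,8.3],"twist": [0,0,0],"hand": 0}
    - {"xyz": [-2.8,0,8.7],"twist": [0,0,0],"hand": 0}
    - {"xyz": [-2.8,0,8.9],"twist": [0,0,0],"hand": 0}
    - {"xyz": [-2.8,0,9.0],"twist": [0,0,0],"hand": 0}
    - {"xyz": [-2.8,0,9.0],"twist": [0,0,0],"hand": 0}

```text
clock: 9.58
tool_pos: [0.5345, -0.0887, 0.0903]
eef_rot: [-0.0, 0.799, 0.602, 0.0]
force: [-4.3, -0.4, 8.9]
gripper_width: 0.0004
gripper_force: 4.5
```

```bash
python3 cs.py
```

```text
case mm [ -0.  -66.1  90.3] [-2.000e-04  7.988e-01  6.016e-01  1.000e-04] [-4.3 -0.4  8.9] t 9.5833 [-0.18  0.66  0.48  1.89 -0.45  0.7   0.28]
```

Contact at z = 90.3, where 90 means shut. I'll press a little more to seat it, then lift off.

Call:
play_rows:
  increments:
    - {"xyz": [0,0,0.2],"twist": [0,0,0],"hand": 0}
    - {"xyz": [0,0,0.35],"twist": [0,0,0],"hand": 0}
    - {"xyz": [0,0,0.35],"twist": [0,0,0],"hand": 0}

```text
clock: 9.83
tool_pos: [0.5346, -0.0887, 0.09]
eef_rot: [-0.001, 0.799, 0.602, 0.001]
force: [-8.3, 2.3, 29.9]
gripper_width: 0.0004
gripper_force: 15.2
```

Call:
play_rows:
  increments:
    - {"xyz": [0,0,-2],"twist": [0,0,0],"hand": 0}
    - {"xyz": [0,0,-28],"twist": [0,0,0],"hand": 0}
    - {"xyz": [0,0,-28],"twist": [0,0,0],"hand": 0}
    - {"xyz": [0,0,-28],"twist": [0,0,0],"hand": 0}
    - {"xyz": [0,0,-28],"twist": [0,0,0],"hand": 0}
    - {"xyz": [0,0,-28],"twist": [0,0,0],"hand": 0}
    - {"xyz": [0,0,-28],"twist": [0,0,0],"hand": 0}
    - {"xyz": [0,0,-28],"twist": [0,0,0],"hand": 0}
    - {"xyz": [0,0,-28],"twist": [0,0,0],"hand": 0}
    - {"xyz": [0,0,-28],"twist": [0,0,0],"hand": 0}

```text
clock: 10.67
tool_pos: [0.5347, -0.088, 0.3649]
eef_rot: [-0.0, 0.799, 0.602, 0.0]
force: [0.6, 0.7, -0.6]
gripper_width: 0.0006
gripper_force: 0.0
```

```bash
python3 cs.py; python3 - <<'E'
from cell import *
import cv2
im=grab_frame("scene");cv2.imwrite("pics/s4.png",cv2.resize(im[70:270,180:380],(600,600),interpolation=cv2.INTER_CUBIC))
E
```

```text
case mm [-1.000e-01 -6.540e+01  3.649e+02] [-1.000e-04  7.987e-01  6.018e-01  2.000e-04] [ 0.6  0.7 -0.6] t 10.6667 [-0.3   0.38  0.65  1.5  -0.23  1.34  0.08]
```

View pics/s4.png

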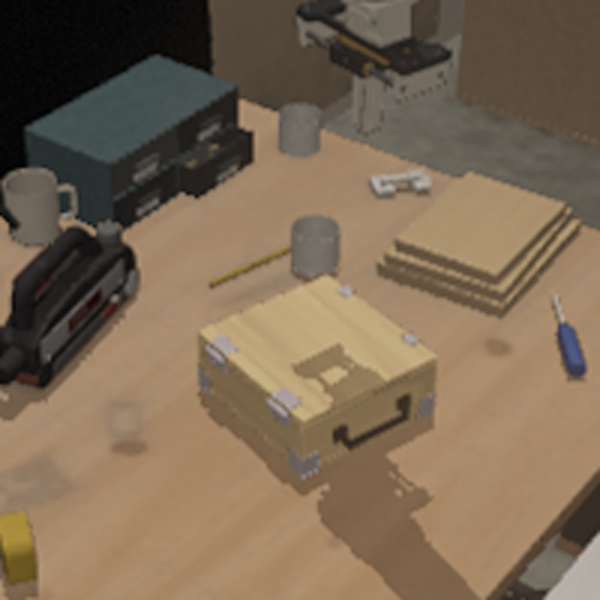

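The lid is flat on the rim, the case corners are where they were (305,465 and 435,360), and nothing else has moved. I'll hand the job in.

```bash
python3 -c "
from cell import *
print(close_job())"
```

```text
the job is handed in; nothing more can be done
None
```

The job is handed in: I pushed the flap fully down, then shut the lid flat on the rim; the case and the things around it look unmoved in the last picture, and it took about 11 s with pressing forces around 30 N.

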